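# Load the purge spindle and set the dry-air valve

## Robot

A 7-joint arm with a two-finger parallel gripper is mounted at the origin on a cart in front of the work surface, level with it; the furniture and walls round the work are solid. World frame = base frame: x ahead of the robot, y to its left, z up, the work surface at z = 0. Lengths are in m, angles in degrees, forces in N, time in s.
With the tool pointing down it reaches from about 0.35 to 0.9 m from the base axis. Payload 7.2 kg.
Tool frame: the origin (TCP) lies on the centre line of the jaws, within the pads' length; the fingertips stand 22 mm ahead of it and the grasp point (between the pads) lies 3 mm ahead of it; z points along the fingers, y is the line along which they close (so a half turn about z gives the same grasp; the last joint's range is limited). The gripper opens to 88 mm and grips with 3 to 60 N. Pads are 20 mm wide; open, the fingers measure 115 mm over their backs; the gripper's body (75 mm by 178 mm) begins 61 mm behind the grasp point.
Start: joints at [67.025, 23.554, -0.728, 91.456, 0.321, 64.991, -4.71], TCP at [0.204, -0.591, 0.245] pointing down, gripper open.
Joint ranges: [-169.25, 169.25], [-16.82, 113.86], [-84.01, 82.57], [7.8, 145.47], [-59.2, 239.2], [7.22, 106.19], [-163.78, 163.78]. Speed limits (degrees/s): [136.94, 136.94, 172.46, 172.46, 180, 180, 180].

## Interface

Orientations are given as a 3x3 rotation matrix whose columns are the frame's x, y, z axes.
In Python, from plant import readout, vision, ticket gives the robot as it stands.
- The arm moves only by the tool jog_arm, never from a script. Its argument "series" is a list that holds one entry, the list of rows, each a list of 7 numbers: the shift along the tool's x, y, z scaled (see below), then the turn, a rotation vector about the tool's x, y, z scaled (see below), then the opening, from -1 (shut) to 1 (fully open), so that 0 is half open. In form: [[[x, y, z, wx, wy, wz, fingers], ...]]. A call has 1 to 8 rows; each row shifts and turns the commanded pose from where the row before left it, along the tool's axes as they then stand; what a row does not reach is not made up. The controller multiplies each number of a shift by 40 mm and each number of a turn by 8 degrees. A row lasts 1/10 s, in which the tool goes at most 50 mm and 8.59 degrees, less where a joint would pass 70% of its speed; a pose out of reach is approached as far as the arm can. A call with a number of a shift or a turn outside -1 to 1 is refused whole. A call with a gripper value outside its range is refused whole. The fingers move at their own pace and stop on an object; "newtons" is the grip in N (left out, the last holds). Time passes only in rows, so rows that do not move let the fingers close. It gives the time, the measured TCP pose, the force, the opening and the grip force at its end, in the units of the state.
- readout.get_obs(): the state, without advancing time (a new reading comes with each control period).
- vision.camera(name): name is "side" or "top"; returns a dict with "color" (384x512x3 uint8, red, green, blue), "depth" (384x512 float32, m along the optical axis (not along the pixel's ray), 0 where there is no reading), "intrinsics" (3x3 intrinsics, pixels), "T" (4x4, takes a point from camera to world coordinates). Camera axes: x right, y up, looking along -z (the intrinsics and any distortion apply to the point x, -y, -z); pixel columns grow to the right and rows downward; lengths in m; the calibration is good to about 2 mm. A picture is of the moment at which its call begins.
- ticket.job_done(): hands the job in; it is judged then, once.
The state is a dict: "time_s": time; "q": joint angles; "qd": joint speeds; "joint_efforts": joint torques, N m; "position": TCP position; "tool_rot": TCP orientation; "ft_force": force on the tool from outside, world axes, zero at the start; "moment": the same for the moment, N m; "finger_gap": finger opening in m; "grip_force": force on a finger pad.
Only numpy, scipy, OpenCV 4.12 (cv2) and the standard library are available. Lean on these libraries where they do the work, as an engineer would, in place of code of your own. Each camera call takes 0.05 s, during which the arm holds its last target. There are 200 camera calls.

## Task

Put the small filament spool on the spindle of the dry-air stand, lowering it (not dropping it) until it sits flat on the shoulder, and let go of it. Then, with the spool in place, set the purge air with the crank handle of the valve's handwheel: turn it clockwise until it is closed against its stop, then back it off exactly two full turns. Finish still gripping the crank handle there, because the flow must be left to settle under hand; do not shift the things lying around.

Things in the scene. Friction and masses are not known exactly. Their poses are not given: they have to be found in the camera images.
- spool_centre (a point): Centre (half-way up) of the loose filament spool: grey plastic flanges, full of off-white filament, 64 mm outside diameter, 36 mm high, 0.13 kg give or take a third. It lies flat on the worktop with its axis (z) upright; a bore of 22 mm diameter runs right through along z. The full outside can be gripped across its 64 mm. Two printers, 0.54 m high, stand behind the work, fronts at x = 0.49.
- spindle_seat (a point): Centre of the dry-air stand's upright steel spindle, level with the flat shoulder (60 mm across, 44 mm above the worktop) on which the spool's underside rests. Above it the spindle is 18 mm thick for 35 mm, then tapers to 8 mm at its tip, 49 mm up. z up; -y points along the stand's grey bolted-down plate (80 x 280 mm) past a gauge (75 mm high) to the valve's axis, 180 mm away.
- wheel_axis (a point): Point on the upright axis of the valve's handwheel, at the height of the middle of the crank handle (120 mm above the worktop). z is up; x points from the axis to the crank handle, which is 36 mm away. The steel wheel itself is 84 mm across, its rim 77 to 89 mm above the worktop.
- crank_handle: The upright black revolving handle on the rim of the handwheel: round, 20 mm diameter, 52 mm long; origin at its middle, 120 mm above the worktop, 36 mm from the wheel's axis. It turns freely about its own upright axis, so a gripper can hold it tight and carry it round the circle without turning itself.
- valve_wheel (a joint): Angle of the valve's handwheel in rad: 0 = closed against its stop, growing as the wheel is turned counter-clockwise seen from above (opening), 6.283 a turn, up to 22. It starts somewhere between half a turn and a little over one turn open. It needs about 3 N at the handle and stays where it is left.
- nozzle_tin: Bystander: round white tin, 63 mm diameter, 24 mm high; origin at the centre of its underside.
- flush_cutters: Bystander: pliers-like cutters with blue handles lying flat, 51 x 141 x 14 mm; origin under the centre.
- hex_key: Bystander: black L-shaped hexagon key lying flat, 26 x 87 x 5 mm; origin under the centre.
- tape_roll: Bystander: blue tape roll lying flat, 100 mm diameter, 24 mm high; origin under the centre.
- oil_bottle: Bystander: small brown bottle with a green cap, 38 mm diameter, 91 mm high, standing; origin under the centre.
Things that resemble listed ones, but are neither listed nor needed, are in the scene too. Leave any pink look-alike of the part that bears spool_centre alone.

How it is judged (in metres and radians):
On the way, in this order (a step that is already met when the one before it is completed fails the run):
1. the spool sits on the spindle's shoulder, let go (horizontal distance between spool_centre and spindle_seat below 0.004 m and z of spool_centre in the frame of spindle_seat below 0.0205 m and angle between spool_centre's own z axis and vertical below 0.06 rad and contact force between the fingers and spool below 0.1 N), for 0.2 s.
2. the valve is closed against its stop (value of joint valve_wheel below 0.09 rad), for 0.1 s.
At the end, for the whole second after the job is handed in: Spool on the spindle (axes within 4 mm), down within 2.5 mm and level; valve, closed to its stop (under 0.09 rad) after the spool was mounted, two turns open (12.566 rad within 0.25) and still; fingers grip the crank handle (over 2 N, between the pads) (horizontal distance between spool_centre and spindle_seat below 0.004 m and z of spool_centre in the frame of spindle_seat below 0.0205 m and angle between spool_centre's own z axis and vertical below 0.06 rad and value of joint valve_wheel between 12.316 and 12.816 rad and velocity of joint valve_wheel between -0.1 and 0.1 rad/s and contact force between the fingers and crank_handle above 2 N and horizontal distance between the grasp point and crank_handle below 0.015 m and distance between the grasp point and crank_handle below 0.035 m); the arm keeps its last pose, push and grip.
It fails at once if the spool is dropped down the spindle (faster than 0.5 m/s over it) (horizontal distance between spool_centre and spindle_seat below 0.008 m and linear speed of spool above 0.5 m/s).
It fails at once if a thing lying around is shifted by more than 25 mm (distance of any of nozzle_tin, flush_cutters, hex_key, tape_roll, oil_bottle from where it was at the start of the episode above 0.025 m).
It also fails if it takes over 72 s, if anything falls off the work surface, if the arm or the gripper's body presses on something with over 40 N, if the wrist force passes 120 N, or if a joint passes its speed limit or range.

## Working session

There is one attempt and no reset: what is moved stays moved. The work goes in short steps, Python scripts to look and compute and a tool call to move; the robot and the scene stay as the last step left them, time stands still between calls to the robot, and variables do not carry over. Pictures are saved under pics/ and viewed, at most 10 in all, crops included, and the job is handed in when it is done.

Besides the shell and the picture viewer there is one more tool, called as name(argument=value, ...) on one line, values as JSON. jog_arm: Moves the arm, as the interface text tells. Its arguments: {"type":"object","properties":{"series":{"type":"array","items":{"type":"array","items":{"type":"array","items":{"type":"number"}}}},"newtons":{"type":"number"}},"required":["series"]}

```bash
mkdir -p pics; ls; cat > h.py <<'E'
import numpy as np, cv2
from plant import readout, vision, ticket
def cam(n):
    d=vision.camera(n); return d
def save(d,f): cv2.imwrite('pics/'+f,d['color'][:,:,::-1])
def pts(d):
    K=d['intrinsics'];h,w=d['depth'].shape
    u,v=np.meshgrid(np.arange(w),np.arange(h));z=d['depth']
    p=np.stack([(u-K[0,2])/K[0,0]*z,-(v-K[1,2])/K[1,1]*z,-z],-1)
    return p@d['T'][:3,:3].T+d['T'][:3,3]
def ray(d,u,v,zp):
    K=d['intrinsics'];r=d['T'][:3,:3]@np.array([(u-K[0,2])/K[0,0],-(v-K[1,2])/K[1,1],-1]);o=d['T'][:3,3]
    return o+r*(zp-o[2])/r[2]
E
python3 - <<'E'
from h import *
o=readout.get_obs()
for k in o: print(k,np.round(o[k],3).tolist())
a=cam('top');b=cam('side');save(a,'top0.png');save(b,'side0.png')
for d in(a,b): print(np.round(d['T'],3).tolist(),d['intrinsics'].tolist())
E
```

```text
pics
time_s 0.0
q [67.025, 23.601, -0.727, 91.504, 0.32, 64.993, -4.711]
qd [0.026, 0.017, -0.007, -0.057, -0.052, -0.022, 0.079]
joint_efforts [-0.001, -58.795, 0.641, -29.108, -0.054, 0.018, 0.0]
position [0.204, -0.59, 0.244]
tool_rot [[0.945, 0.327, -0.001], [0.327, -0.945, 0.002], [-0.0, -0.002, -1.0]]
ft_force [-0.254, 0.18, 0.143]
moment [0.0, 0.046, 0.023]
grip_force 0.0
finger_gap 0.088
[[-0.012, 0.984, -0.178, 0.215], [-1.0, -0.013, -0.005, -0.017], [-0.007, 0.178, 0.984, 1.432], [0.0, 0.0, 0.0, 1.0]] [[402.188845683745, 0.0, 257.20377092345046], [0.0, 402.188845683745, 190.76210899435839], [0.0, 0.0, 1.0]]
[[0.891, 0.218, -0.398, -0.143], [-0.454, 0.446, -0.771, -1.123], [0.009, 0.868, 0.497, 0.837], [0.0, 0.0, 0.0, 1.0]] [[348.7449518888255, 0.0, 253.3883665118897], [0.0, 348.7449518888255, 193.52167544087575], [0.0, 0.0, 1.0]]
```

View pics/top0.png

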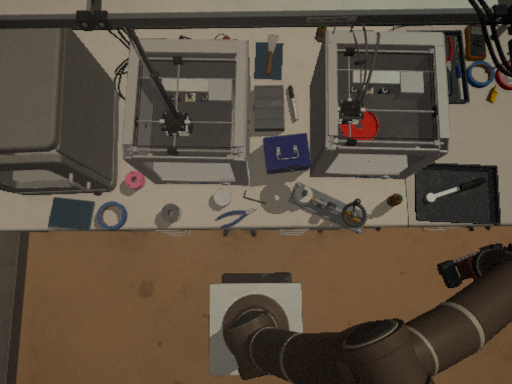

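View pics/side0.png

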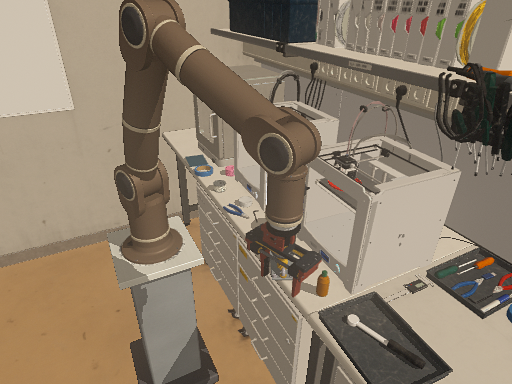

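Candidates for the spool in top0: the grey ring at (171,213), the pink look-alike at (134,180), the white tin at (222,198), the blue tape roll at (110,215) and a faint disc at (275,197). By its description the grey one is the spool. I'll check that in a close crop.

```bash
python3 - <<'E'
from h import *
a=cam('top');P=pts(a)
im=a['color'][:,:,::-1]
c=cv2.resize(im[165:240,100:250],(800,400),interpolation=cv2.INTER_CUBIC)
e=cv2.resize(im[175:240,270:410],(800,371),interpolation=cv2.INTER_CUBIC)
cv2.imwrite('pics/cropA.png',np.vstack([c[:229*1+60],e[:300]]))
for u,v in[(171,213),(164,213),(171,208),(305,193),(354,212),(222,198),(275,197),(134,180),(110,215),(395,200)]: print(u,v,np.round(P[v,u],3))
E
```

```text
171 213 [ 0.398  0.301 -0.003]
164 213 [0.393 0.317 0.035]
171 208 [0.411 0.294 0.032]
305 193 [ 0.448 -0.172  0.09 ]
354 212 [ 0.382 -0.335  0.085]
222 198 [0.445 0.115 0.025]
275 197 [ 0.45  -0.074  0.001]
134 180 [0.519 0.437 0.004]
110 215 [0.392 0.518 0.003]
395 200 [ 0.423 -0.48   0.074]
```

View pics/cropA.png

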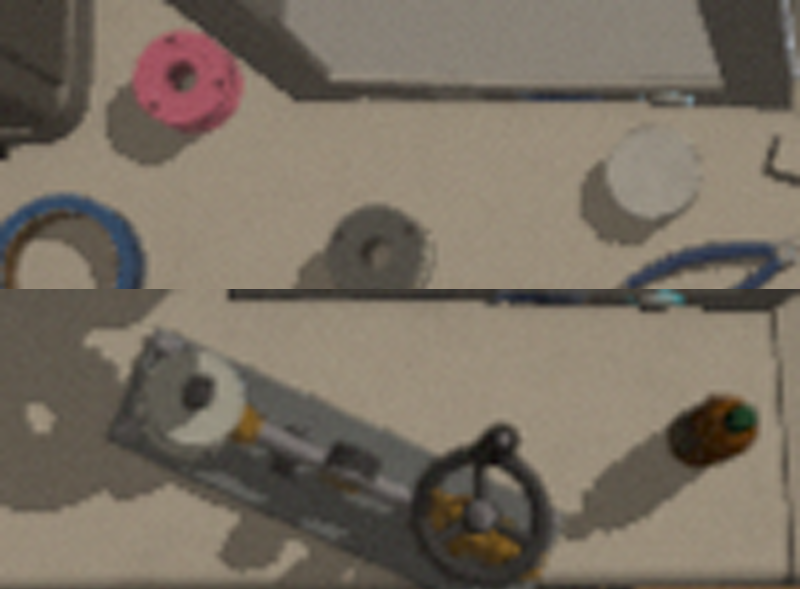

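```bash
cat > m.py <<'E'
from h import *
def disc(d,P,c,rad,zlo,zhi,zp,name):
    m=((np.hypot(P[...,0]-c[0],P[...,1]-c[1])<rad)&(P[...,2]>zlo)&(P[...,2]<zhi)).astype(np.uint8)
    cs,_=cv2.findContours(m,cv2.RETR_EXTERNAL,cv2.CHAIN_APPROX_NONE)
    k=max(cs,key=cv2.contourArea)[:,0]
    w=np.array([ray(d,u,v,zp)[:2] for u,v in k])
    A=np.c_[2*w,np.ones(len(w))];s=np.linalg.lstsq(A,(w**2).sum(1),rcond=None)[0]
    r=np.sqrt(s[2]+s[0]**2+s[1]**2)
    e,er=cv2.minEnclosingCircle(w.astype(np.float32))
    zz=P[...,2][m>0]
    print(name,'fit',np.round(s[:2],4),'r',round(r,4),'encl',np.round(e,4),round(er,4),'n',m.sum(),'medz',round(float(np.median(zz)),4))
    return s[:2]
E
python3 - <<'E'
from m import *
ds=[cam('top') for _ in range(4)];d=ds[0]
d['depth']=np.median([x['depth'] for x in ds],0)
P=pts(d)
disc(d,P,(.40,.30),.05,.025,.05,.036,'spool')
disc(d,P,(.448,-.172),.042,.03,.056,.044,'shoulder')
disc(d,P,(.448,-.172),.03,.07,.11,.09,'tip')
disc(d,P,(.385,-.333),.075,.068,.1,.089,'wheel')
disc(d,P,(.42,-.34),.04,.12,.17,.146,'handle')
disc(d,P,(.445,.115),.05,.015,.035,.024,'tin(0.0315)')
sub=P[193:222,295:375];
m=(sub[...,2]>.11)&(sub[...,2]<.2);print(np.round(sub[m].mean(0) if m.any() else 0,4),m.sum())
E
```

```text
spool fit [0.3972 0.2951] r 0.0305 encl [0.3967 0.2954] 0.0322 n 237 medz 0.0363
shoulder fit [ 0.452  -0.1775] r 0.0301 encl [ 0.4506 -0.1801] 0.0363 n 219 medz 0.0434
tip fit [ 0.4515 -0.1723] r 0.0074 encl [ 0.4515 -0.1723] 0.0078 n 21 medz 0.0852
wheel fit [ 0.3728 -0.3318] r 0.0365 encl [ 0.3748 -0.3337] 0.0416 n 328 medz 0.087
handle fit [ 0.4086 -0.3322] r 0.0096 encl [ 0.4083 -0.3325] 0.0111 n 36 medz 0.1432
tin(0.0315) fit [0.4498 0.1143] r 0.0301 encl [0.4499 0.1143] 0.0317 n 246 medz 0.0237
[ 0.4095 -0.3333  0.1383] 38
```

The crop shows the grey spool with its bore at about px (170,212), the pink look-alike well away at (134,180), the spindle at (305,193), the wheel hub at (354,214) and the crank handle at (357,201). The spindle-to-axis distance measures 179 mm (should be 180), the handle radius 35 mm (36) and the spool radius 32 mm. The wheel starts with its handle towards +x.

I'll keep the jaws closing along world y, which keeps the gripper's body clear of the printer.

jog_arm(series=[[[0, 0, 0, 0, 0, 0.8, 1], [0, 0, 0, 0, 0, 0.8, 1], [0, 0, 0, 0, 0, 0.8, 1], [0.95, -0.3, 0, 0, 0, 0, 1], [0.95, -0.3, 0, 0, 0, 0, 1], [0.95, -0.3, 0, 0, 0, 0, 1], [0.95, -0.3, 0, 0, 0, 0, 1], [0.95, -0.3, 0, 0, 0, 0, 1]]], newtons=25)

```text
time_s: 1.15
position: [0.3957, -0.5305, 0.2447]
tool_rot: [[1.0, -0.003, 0.0], [-0.003, -1.0, -0.0], [0.0, 0.0, -1.0]]
ft_force: [0.3, -0.6, 0.4]
finger_gap: 0.0877
grip_force: 0.0
```

jog_arm(series=[[[0, -1, 0, 0, 0, 0, 1], [0, -1, 0, 0, 0, 0, 1], [0, -1, 0, 0, 0, 0, 1], [0, -1, 0, 0, 0, 0, 1], [0, -1, 0, 0, 0, 0, 1], [0, -1, 0, 0, 0, 0, 1], [0, -1, 0, 0, 0, 0, 1], [0, -1, 0, 0, 0, 0, 1]]])

```text
time_s: 1.95
position: [0.3949, -0.2096, 0.2448]
tool_rot: [[1.0, -0.002, 0.001], [-0.002, -1.0, -0.0], [0.001, 0.0, -1.0]]
ft_force: [1.0, -0.1, 0.9]
finger_gap: 0.0879
grip_force: 0.0
```

jog_arm(series=[[[0, -1, 0, 0, 0, 0, 1], [0, -1, 0, 0, 0, 0, 1], [0, -1, 0, 0, 0, 0, 1], [0, -1, 0, 0, 0, 0, 1], [0, -1, 0, 0, 0, 0, 1], [0, -1, 0, 0, 0, 0, 1], [0, -1, 0, 0, 0, 0, 1], [0, -1, 0, 0, 0, 0, 1]]])

```text
time_s: 2.75
position: [0.3956, 0.1104, 0.245]
tool_rot: [[1.0, -0.003, 0.001], [-0.003, -1.0, -0.0], [0.001, 0.0, -1.0]]
ft_force: [0.5, 0.4, -0.9]
finger_gap: 0.088
grip_force: 0.0
```

```bash
python3 - <<'E'
from m import *
d=cam('side')
for _ in range(1): pass
ds=[cam('side')['depth'] for _ in range(3)]+[d['depth']]
d['depth']=np.median(ds,0)
P=pts(d)
im=d['color'][:,:,::-1]
cv2.imwrite('pics/side1.png',np.vstack([cv2.resize(im[150:225,180:310],(700,404),interpolation=3)[:300],cv2.resize(im[210:330,230:400],(700,494),interpolation=3)[:300]]))
disc(d,P,(.397,.295),.05,.03,.05,.036,'spool')
disc(d,P,(.4515,-.172),.03,.06,.11,.09,'tip')
disc(d,P,(.41,-.335),.03,.125,.17,.146,'handle')
m=(np.hypot(P[...,0]-.4515,P[...,1]+.174)<.02)&(P[...,2]>.055);print('spindle surf',np.round(P[m].mean(0),4),m.sum())
m=(np.hypot(P[...,0]-.4085,P[...,1]+.333)<.02)&(P[...,2]>.1);print('handle surf',np.round(P[m].mean(0),4),m.sum())
m=(np.hypot(P[...,0]-.397,P[...,1]-.295)<.04)&(P[...,2]>.03);print('spool top',np.round(P[m].mean(0),4),m.sum())
# printer 2 front left edge
m=(P[...,0]>.47)&(P[...,0]<.52)&(P[...,1]>-.4)&(P[...,1]<.05)&(P[...,2]>.12)&(P[...,2]<.45);q=P[m];print(len(q),np.percentile(q,[1,50,99],axis=0).round(3) if len(q) else '')
E
```

```text
spool fit [0.3973 0.2882] r 0.031 encl [0.397  0.2879] 0.0345 n 70 medz 0.0349
tip fit [ 0.4436 -0.1956] r 0.0172 encl [ 0.4433 -0.1938] 0.0242 n 31 medz 0.0776
handle fit [ 0.4037 -0.3529] r 0.015 encl [ 0.4032 -0.3506] 0.0203 n 40 medz 0.1371
spindle surf [ 0.4532 -0.1805  0.0741] 37
handle surf [ 0.4096 -0.3437  0.1261] 72
spool top [0.4034 0.2931 0.0885] 82
672 [[ 0.496 -0.398  0.123]
 [ 0.509  0.018  0.301]
 [ 0.52   0.049  0.375]]
```

View pics/side1.png

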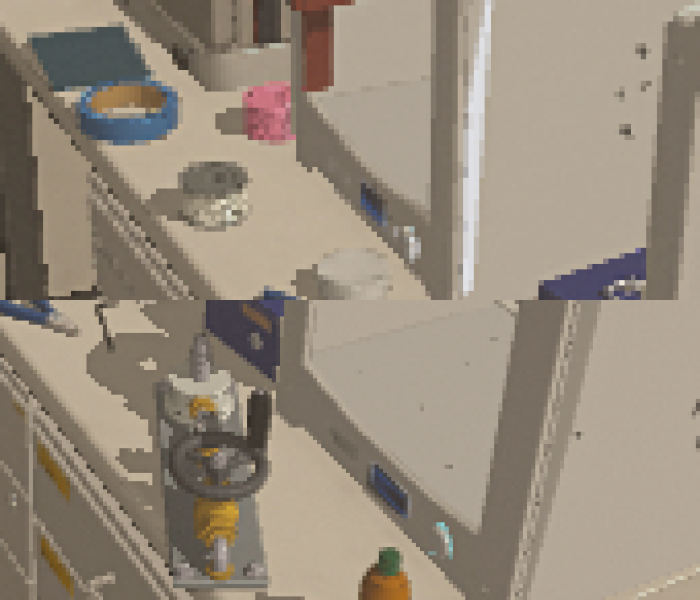

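The side crop confirms the grey spool with off-white filament at crop (214,190), the spindle tip at (202,335) and the black handle top at (260,393). I'll cross-check these by casting rays.

```bash
python3 - <<'E'
from m import *
d=cam('side')
print('tip',ray(d,279.05-.5,218.5-.5,.092),'handle',ray(d,293.1-.5,232.6-.5,.146),'spool',ray(d,219.2,182.9,.036))
t=cam('top')
# spindle steel/dark tip: local gray crop around
x=cv2.cvtColor(t['color'],cv2.COLOR_RGB2GRAY)
print(x[184:204,294:318])
P=pts(t);print((P[184:204,294:318,2]*1000).astype(int))
E
```

```text
tip [ 0.45549386 -0.17701766  0.092     ] handle [ 0.41117846 -0.33950957  0.146     ] spool [0.39713016 0.2868963  0.036     ]
[[141  86  76  96 125 120 116 116 100 111 128 146 149 150 151 148 150 149
  150 151 151 150 152 150]
 [136  84  80  77  90 103 108 102  83  98 111 117 127 140 149 149 151 149
  151 153 150 150 149 152]
 [105  82  84  60  67  88 101  98  90  98 115 143 143 137 135 147 151 152
  149 155 152 153 148 148]
 [ 84  92  85  76  93  90  98  96  96  95 115 151 156 148 138 130 128 132
  151 152 152 148 150 151]
 [ 76  93  82  94  99  99  97  95  96  97 116 156 154 153 149 140 118 103
  114 123 135 148 152 150]
 [ 63  84 101 102  97  96  99  97  97  91 108 136 142 155 154 151 141 113
   95  99 109 128 144 151]
 [ 66  76  93  97  95  96  96  97  93  76  74  83  97 129 153 154 151 121
   93  94  94  99 110 128]
 [ 66  87  94  94  97  98  97  91  71  58  53  54  58  99 154 155 153 144
  120  94  95  94  94 100]
 [ 75  91  97  96  96  95  95  88  60  54  56  62  64 107 153 151 153 151
  131  94  95  94  94  94]
 [ 81  92  97  98  99  97  97  83  50  53  55  58  66 112 153 1
[... 2849 characters left out ...]
3   42   39   41   40
    45   44   45   41   40   46   44   43   33   33]
 [  15   14   16   22   44   43   40   42   42   43   37   46   45   45
    47   41   43   38   41   41   32   42   39   36]
 [   9    8    9   15   23   43   43   45   43   42   46   42   43   45
    42   44   32   42   39   37   38   42   42   39]
 [   6    9   17   11   18   23   22   39   45   44   44   43   43   44
    11   22   13   31   33   31   33   40   34   33]
 [   9    6   10   10   15   17   16   21    8   20   19   22   19   13
    15   16   12   11    6   13    7   10   35   31]
 [   6   10   12    3    6   17   17   17   14   12   23   20   17   18
     7    9    7    7    9    8    6   14    5    9]]
```

jog_arm(series=[[[0, -0.94, 0.5, 0, 0, 0, 1], [0, -0.94, 0.5, 0, 0, 0, 1], [0, -0.94, 0.5, 0, 0, 0, 1], [0, -0.94, 0.5, 0, 0, 0, 1], [-0.1, -0.85, 0.5, 0, 0, 0, 1], [0, 0, 0.8, 0, 0, 0, 1], [0, 0, 0.8, 0, 0, 0, 1]]])

```text
time_s: 3.75
position: [0.3929, 0.293, 0.0795]
tool_rot: [[1.0, -0.003, 0.001], [-0.003, -1.0, 0.0], [0.001, -0.0, -1.0]]
ft_force: [1.6, -0.2, -0.1]
finger_gap: 0.088
grip_force: 0.0
```

```bash
python3 - <<'E'
from m import *
t=cam('top');print(ray(t,304,193.6,.044),ray(t,305.5,191.4,.092))
s=cam('side')
# project known TCP fingertips consistency: spool & tip pixel error if top is right
def proj(d,p):
    q=np.linalg.inv(d['T'])@np.r_[p,1];K=d['intrinsics'];return K[0,0]*q[0]/-q[2]+K[0,2],K[1,1]*-q[1]/-q[2]+K[1,2]
for p in[(.397,.2952,.036),(.4515,-.173,.092),(.4085,-.3325,.146)]: print(proj(s,p))
E
```

```text
[ 0.45397461 -0.17390601  0.044     ] [ 0.4531857  -0.17379232  0.092     ]
(np.float64(218.53309113757118), np.float64(182.18807820317446))
(np.float64(277.11972060289634), np.float64(217.73240569171585))
(np.float64(290.79774000651673), np.float64(231.20033766996832))
```

jog_arm(series=[[[0, 0, 0.6, 0, 0, 0, 1], [0, 0, 0.55, 0, 0, 0, 1], [0, 0, 0.1, 0, 0, 0, 1], [0, 0, 0, 0, 0, 0, 1]]])

```text
time_s: 4.25
position: [0.3928, 0.2927, 0.0314]
tool_rot: [[1.0, -0.004, 0.0], [-0.004, -1.0, -0.001], [0.0, 0.001, -1.0]]
ft_force: [-0.1, -0.3, 0.7]
finger_gap: 0.0876
grip_force: 0.0
```

jog_arm(series=[[[-0.07, 0, 0.08, 0, 0, 0, 1], [0, 0, 0, 0, 0, 0, -0.4], [0, 0, 0, 0, 0, 0, -0.4], [0, 0, 0, 0, 0, 0, -0.4], [0, 0, 0, 0, 0, 0, -0.4], [0, 0, 0, 0, 0, 0, -0.4], [0, 0, 0, 0, 0, 0, -0.4]]], newtons=25)

```text
time_s: 4.95
position: [0.3897, 0.2935, 0.0279]
tool_rot: [[1.0, -0.002, 0.001], [-0.002, -1.0, 0.0], [0.001, -0.0, -1.0]]
ft_force: [-0.4, -1.4, 6.0]
finger_gap: 0.0639
grip_force: 24.6
```

jog_arm(series=[[[0, 0, -0.8, 0, 0, 0, -0.4], [0, 0, -0.9, 0, 0, 0, -0.4], [0, 0, -0.9, 0, 0, 0, -0.4], [0, 0, -0.9, 0, 0, 0, -0.4], [0.2, 1, 0, 0, 0, 0, -0.4], [0.2, 1, 0, 0, 0, 0, -0.4], [0.2, 1, 0, 0, 0, 0, -0.4], [0.2, 1, 0, 0, 0, 0, -0.4]]])

```text
time_s: 5.75
position: [0.4209, 0.1315, 0.1674]
tool_rot: [[1.0, -0.002, 0.0], [-0.002, -1.0, -0.0], [0.0, 0.0, -1.0]]
ft_force: [1.0, -1.0, -2.0]
finger_gap: 0.0638
grip_force: 24.6
```

jog_arm(series=[[[0.1, 1, 0, 0, 0, 0, -0.4], [0.1, 1, 0, 0, 0, 0, -0.4], [0.1, 1, 0, 0, 0, 0, -0.4], [0.1, 1, 0, 0, 0, 0, -0.4], [0.1, 0.8, 0, 0, 0, 0, -0.4], [0.1, 0.8, 0, 0, 0, 0, -0.4], [0, 0.7, 0, 0, 0, 0, -0.4], [0, 0.4, 0, 0, 0, 0, -0.4]]])

```text
time_s: 6.55
position: [0.4439, -0.1373, 0.1672]
tool_rot: [[1.0, -0.005, -0.001], [-0.005, -1.0, -0.0], [-0.001, 0.0, -1.0]]
ft_force: [0.6, 0.0, -1.1]
finger_gap: 0.0641
grip_force: 24.6
```

```bash
python3 - <<'E'
from m import *
d=cam('side');im=d['color'][:,:,::-1]
save(d,'s2.png')
cv2.imwrite('pics/side2.png',cv2.resize(im[160:260,220:340],(720,600),interpolation=3))
E
```

```text
(no output)
```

View pics/side2.png

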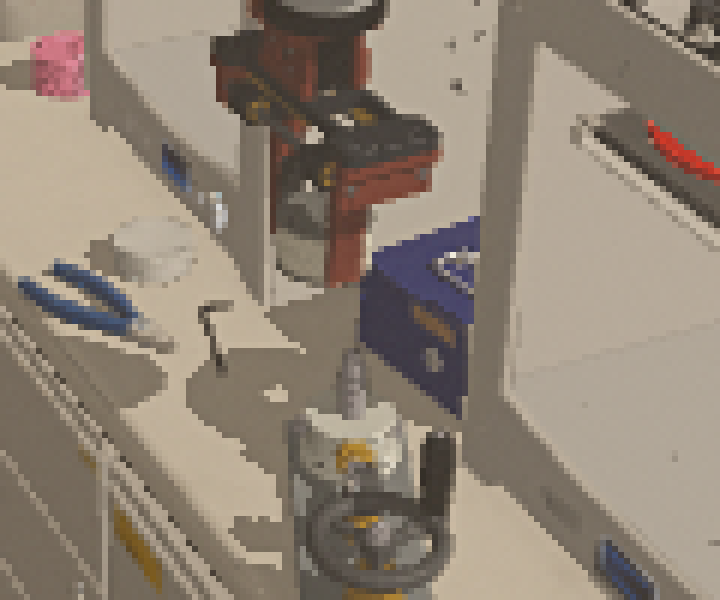

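The picture shows the spool held level at crop (322,250), the spindle below right at (353,380), and the gripper clear of the blue box and the printer. I'll use the held spool, whose y is known, to correct the side-view offset.

```bash
python3 - <<'E'
from m import *
d=cam('side');g=cv2.cvtColor(d['color'],cv2.COLOR_RGB2GRAY)
print(g[199:210,262:288]);print(g[216:230,270:290])
def proj(p):
    q=np.linalg.inv(d['T'])@np.r_[p,1];K=d['intrinsics'];return np.round((K[0,0]*q[0]/-q[2]+K[0,2],K[1,1]*-q[1]/-q[2]+K[1,2]),2)
o=readout.get_obs();t=np.array(o['position']);print(t)
for z in(-.028,-.018,.008): print('spool',z,proj(t+[.0075,0,z]))
c=t+[.0075,0,-.028];r=np.array([.891,-.454,0])*.032
print('edges',proj(c-r),proj(c+r),'near bottom',proj(c+np.array([-.454,-.891,0])*.032))
for z in(.06,.075,.093):print('spindle',proj((.4535,-.174,z)))
E
```

```text
[[112 118 163 129 151 123 110  89  82  78  77  73  69  66  70  70  73  72
  105 190 173 173 173 174 176 178]
 [110 118 162 125 147 121 127 127 127 115 117 109  88  64  81  87  85  82
  112 213 174 176 179 177 125  73]
 [112 118 164 158 130 117 125 122 133 130 138 132 112  65  86  84  84  80
   99 183 175 124  71  74  71  72]
 [112 117 165 157 101 122 130 125 132 137 130 140 120  64  87  84  85  82
  106 196 113  71  72  75  76  76]
 [111 118 164 158  94 124 126 132 133 128 138 130 110  64  85  84  84  82
  106 198 113  71  75  75  74  76]
 [111 122 180 155  91 111 131 123 136 127 132 140 109  67  85  86  85  88
  135 189  76  78  75  75  75  76]
 [111 120 178 161 173  70 102 126 129 138 138 128  87  71  86  86  86  86
   88 121  56  64  77  74  74  74]
 [112 120 178 160 177 173  99  83  92 125 138 139  99  77  86  85  86  88
   98  59  60  61  66  72  77  76]
 [110 120 178 158 173 174 177 173  98 105  77  75  68  74  90  92  94  66
   61  57  61  61  61  65  72  79]
 [107 120 177 141 175 174 174 176 177 179 182 179 101  91 118 118 118 115
   70  61  62  63  62  60  61  65]
 [117 117 
[... 852 characters left out ...]
9
  117  98]
 [120 120 119 117 119 115  98 101 105 126 154  99 118 118 117 118 120 118
  118 118]
 [119 114 119 117 117 117 100 103 129 148 154 113 114 112 115 116 118 120
  118 119]
 [119 113 112 115 116 116 100 103 110 150 159 109 122 186 183 148 115 118
  119 119]
 [129 192 181 111 113 110  99 104 129 148 160 183 182 182 183 180 114 117
  117 118]
 [123 157 184 183 183 183 181 103 123 142 163 181 181 179 180 181 149 115
  114 116]]
[ 0.44386954 -0.13715898  0.16712045]
spool -0.028 [272.91 202.89]
spool -0.018 [273.   200.66]
spool 0.008 [273.26 194.8 ]
edges [264.6  202.82] [281.21 202.96] near bottom [273.32 207.3 ]
spindle [277.34 224.6 ]
spindle [277.51 221.4 ]
spindle [277.71 217.52]
```

jog_arm(series=[[[0.06, 0.5, 0, 0, 0, 0, -0.4], [0, 0.42, 0, 0, 0, 0, -0.4], [0, 0, 0.5, 0, 0, 0, -0.4], [0, 0, 0.4, 0, 0, 0, -0.4], [0, 0, 0.2, 0, 0, 0, -0.4], [0, 0, 0.1, 0, 0, 0, -0.4], [0, 0, 0.1, 0, 0, 0, -0.4], [0, 0, 0, 0, 0, 0, -0.4]]])

```text
time_s: 7.45
position: [0.4468, -0.1713, 0.1155]
tool_rot: [[1.0, -0.002, -0.0], [-0.002, -1.0, 0.0], [-0.0, -0.0, -1.0]]
ft_force: [0.6, 0.2, -0.6]
finger_gap: 0.0638
grip_force: 24.6
```

jog_arm(series=[[[0, 0.07, 0, 0, 0, 0, -0.4], [0, 0, 0.1, 0, 0, 0, -0.4], [0, 0, 0.1, 0, 0, 0, -0.4], [0, 0, 0.05, 0, 0, 0, -0.4], [0, 0, 0, 0, 0, 0, -0.4]]])

```text
time_s: 7.95
position: [0.4464, -0.1744, 0.105]
tool_rot: [[1.0, -0.002, -0.001], [-0.002, -1.0, 0.0], [-0.001, -0.0, -1.0]]
ft_force: [0.9, 0.2, -0.9]
finger_gap: 0.0637
grip_force: 24.6
```

jog_arm(series=[[[0, 0, 0.15, 0, 0, 0, -0.4], [0, 0, 0.15, 0, 0, 0, -0.4], [0, 0, 0.15, 0, 0, 0, -0.4], [0, 0, 0.15, 0, 0, 0, -0.4], [0, 0, 0, 0, 0, 0, -0.4]]])

```text
time_s: 8.45
position: [0.4461, -0.1742, 0.0804]
tool_rot: [[1.0, -0.002, -0.002], [-0.002, -1.0, 0.001], [-0.002, -0.001, -1.0]]
ft_force: [0.7, 0.4, -1.9]
finger_gap: 0.0637
grip_force: 24.6
```

jog_arm(series=[[[0, 0, 0.08, 0, 0, 0, -0.4], [0, 0, 0.04, 0, 0, 0, -0.4], [0, 0, 0.04, 0, 0, 0, -0.4], [0, 0, 0, 0, 0, 0, -0.4]]])

```text
time_s: 8.85
position: [0.4467, -0.1744, 0.0749]
tool_rot: [[1.0, -0.002, -0.0], [-0.002, -1.0, 0.0], [-0.0, -0.0, -1.0]]
ft_force: [0.4, 0.6, -0.4]
finger_gap: 0.064
grip_force: 24.6
```

jog_arm(series=[[[0, 0, 0.04, 0, 0, 0, -0.4], [0, 0, 0.03, 0, 0, 0, -0.4], [0, 0, 0.02, 0, 0, 0, -0.4], [0, 0, 0, 0, 0, 0, -0.4]]])

```text
time_s: 9.25
position: [0.4467, -0.1745, 0.0719]
tool_rot: [[1.0, -0.002, 0.0], [-0.002, -1.0, -0.0], [0.0, 0.0, -1.0]]
ft_force: [-2.5, 1.0, 6.2]
finger_gap: 0.0636
grip_force: 24.7
```

Contact came at the predicted height with about 6 N upward, so the spool is seated. I'll release it and rise slowly.

jog_arm(series=[[[0, 0, 0, 0, 0, 0, 0.7], [0, 0, 0, 0, 0, 0, 0.9], [0, 0, 0, 0, 0, 0, 0.9], [0, 0, 0, 0, 0, 0, 0.9], [0, 0, 0, 0, 0, 0, 0.9], [0, 0, -0.3, 0, 0, 0, 0.9], [0, 0, -0.4, 0, 0, 0, 0.9], [-0.2, 0, -0.7, 0, 0, 0, 0.9]]])

```text
time_s: 10.05
position: [0.4386, -0.174, 0.1277]
tool_rot: [[1.0, -0.002, -0.001], [-0.002, -1.0, 0.001], [-0.001, -0.001, -1.0]]
ft_force: [0.3, -0.6, 0.8]
finger_gap: 0.0832
grip_force: 0.0
```

jog_arm(series=[[[0, 0, -0.9, 0, 0, 0, 0.5], [0, 0, -0.9, 0, 0, 0, 0.2], [-0.2, 0.8, 0, 0, 0, 0, 0], [-0.2, 0.8, 0, 0, 0, 0, 0], [-0.2, 0.8, 0, 0, 0, 0, 0], [-0.2, 0.8, 0, 0, 0, 0, 0], [0, 0.7, 0, 0, 0, 0, 0], [0, 0, 0, 0, 0, 0, 0]]])

```text
time_s: 10.85
position: [0.4053, -0.3343, 0.2002]
tool_rot: [[1.0, -0.007, 0.001], [-0.007, -1.0, -0.002], [0.001, 0.002, -1.0]]
ft_force: [0.1, 1.2, -0.0]
finger_gap: 0.0439
grip_force: 0.0
```

```bash
python3 - <<'E'
from m import *
t=cam('top');P=pts(t);im=t['color'][:,:,::-1]
disc(t,P,(.4535,-.174),.045,.065,.087,.08,'spool')
s=cam('side');i2=s['color'][:,:,::-1]
cv2.imwrite('pics/c3.png',np.hstack([cv2.resize(im[160:240,270:380],(400,300),interpolation=3),cv2.resize(i2[180:270,230:340],(400,300),interpolation=3)]))
E
```

```text
spool fit [ 0.4535 -0.1732] r 0.0308 encl [ 0.4531 -0.1731] 0.0325 n 261 medz 0.0801
```

View pics/c3.png

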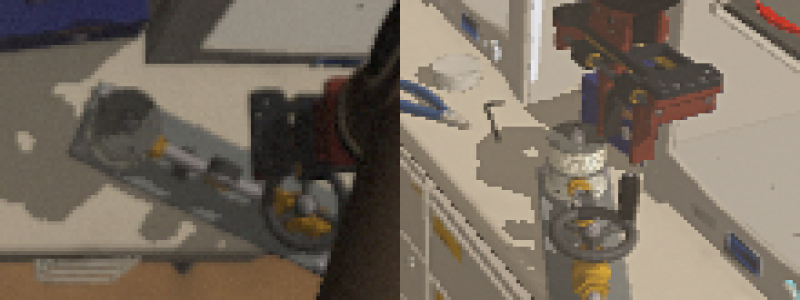

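The spool is flat on the shoulder: its top measures z = 0.080, centred at (0.4535, -0.173), and the side view shows it level. Next is the handle.

jog_arm(series=[[[0.1, -0.02, 0.6, 0, 0, 0, 0], [0, 0, 0.7, 0, 0, 0, 0], [0, 0, 0.5, 0, 0, 0, 0], [0, 0, 0.13, 0, 0, 0, 0], [0, 0, 0, 0, 0, 0, -0.9], [0, 0, 0, 0, 0, 0, -0.9], [0, 0, 0, 0, 0, 0, -0.9], [0, 0, 0, 0, 0, 0, -0.9]]], newtons=30)

```text
time_s: 11.75
position: [0.4108, -0.3302, 0.1233]
tool_rot: [[1.0, -0.003, 0.001], [-0.003, -1.0, -0.001], [0.001, 0.001, -1.0]]
ft_force: [-1.8, -2.1, 1.9]
finger_gap: 0.0191
grip_force: 30.0
```

jog_arm(series=[[[-0.03, 0.31, 0, 0, 0, 0, -0.9], [-0.13, 0.28, 0, 0, 0, 0, -0.9], [-0.22, 0.22, 0, 0, 0, 0, -0.9], [-0.28, 0.13, 0, 0, 0, 0, -0.9], [0, 0, 0, 0, 0, 0, -0.9]]])

```text
time_s: 12.25
position: [0.3836, -0.371, 0.1235]
tool_rot: [[1.0, -0.005, 0.003], [-0.005, -1.0, -0.005], [0.003, 0.005, -1.0]]
ft_force: [-0.3, -11.5, -2.7]
finger_gap: 0.0194
grip_force: 30.0
```

jog_arm(series=[[[-0.28, 0.05, 0, 0, 0, 0, -0.9], [-0.3, -0.08, 0, 0, 0, 0, -0.9], [-0.26, -0.18, 0, 0, 0, 0, -0.9], [-0.18, -0.26, 0, 0, 0, 0, -0.9], [0, 0, 0, 0, 0, 0, -0.9]]])

```text
time_s: 12.75
position: [0.3413, -0.3479, 0.1233]
tool_rot: [[1.0, -0.003, -0.002], [-0.003, -1.0, -0.0], [-0.002, 0.0, -1.0]]
ft_force: [-6.5, 0.6, 8.9]
finger_gap: 0.0196
grip_force: 30.0
```

```bash
cat > st.py <<'E'
from h import *
o=readout.get_obs();print(np.round(o['position'],4),np.round(o['ft_force'],1))
ps=[];fs=[]
for _ in range(3):
    d=cam('side');o=readout.get_obs();ps.append(o['position']);fs.append(o['ft_force'])
print(np.round(ps,4).tolist(),np.round(fs,1).tolist(),o['time_s'])
E
python3 st.py; python3 - <<'E'
from h import *
d=cam('side');cv2.imwrite('pics/s4.png',cv2.resize(d['color'][190:280,240:340,::-1],(660,594),interpolation=3))
E
```

```text
[ 0.3413 -0.3479  0.1233] [-6.5  0.6  8.9]
[[0.3415, -0.3482, 0.1233], [0.3415, -0.3485, 0.1233], [0.3416, -0.3486, 0.1233]] [[-8.1, -0.2, 10.4], [-7.6, -0.0, 11.1], [-7.9, -0.2, 10.6]] 12.9
```

View pics/s4.png

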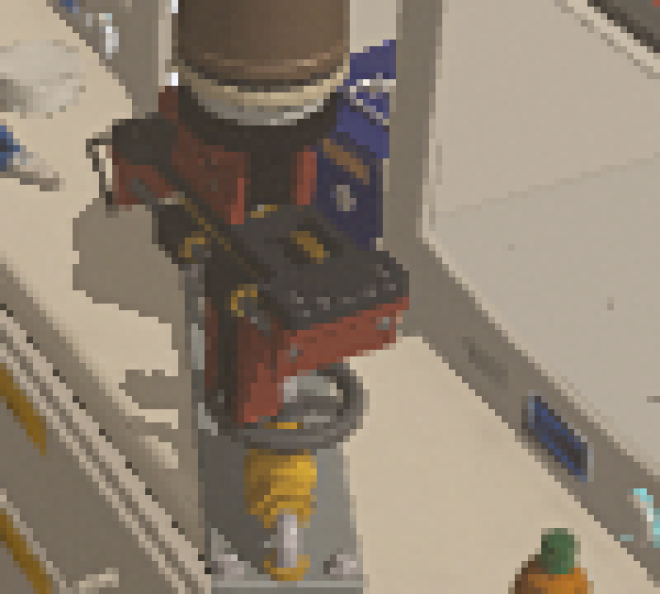

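jog_arm(series=[[[-0.03, -0.07, 0, 0, 0, 0, -0.9], [-0.02, -0.08, 0, 0, 0, 0, -0.9], [-0.01, -0.08, 0, 0, 0, 0, -0.9]]])

```text
time_s: 13.25
position: [0.3396, -0.3405, 0.1233]
tool_rot: [[1.0, -0.004, -0.001], [-0.004, -1.0, -0.002], [-0.001, 0.002, -1.0]]
ft_force: [-6.8, -3.9, 7.4]
finger_gap: 0.0194
grip_force: 30.0
```

jog_arm(series=[[[-0.01, -0.09, 0, 0, 0, 0, -0.9], [0, -0.09, 0, 0, 0, 0, -0.9], [0.01, -0.09, 0, 0, 0, 0, -0.9]]])

```text
time_s: 13.55
position: [0.3401, -0.3291, 0.1233]
tool_rot: [[1.0, -0.003, -0.001], [-0.003, -1.0, -0.001], [-0.001, 0.001, -1.0]]
ft_force: [-5.4, -1.7, 7.6]
finger_gap: 0.019
grip_force: 30.0
```

jog_arm(series=[[[0.02, -0.09, 0, 0, 0, 0, -0.9], [0.03, -0.09, 0, 0, 0, 0, -0.9], [0.04, -0.08, 0, 0, 0, 0, -0.9]]])

```text
time_s: 13.85
position: [0.3441, -0.3183, 0.1233]
tool_rot: [[1.0, -0.003, -0.0], [-0.003, -1.0, -0.001], [-0.0, 0.001, -1.0]]
ft_force: [-3.5, -0.5, 7.3]
finger_gap: 0.0195
grip_force: 30.0
```

jog_arm(series=[[[0.05, -0.08, 0, 0, 0, 0, -0.9], [0.06, -0.07, 0, 0, 0, 0, -0.9], [0.06, -0.06, 0, 0, 0, 0, -0.9]]])

```text
time_s: 14.15
position: [0.351, -0.3096, 0.1233]
tool_rot: [[1.0, -0.003, -0.0], [-0.003, -1.0, -0.001], [-0.0, 0.001, -1.0]]
ft_force: [-3.3, 0.3, 8.8]
finger_gap: 0.0194
grip_force: 30.0
```

jog_arm(series=[[[0.07, -0.06, 0, 0, 0, 0, -0.9], [0.08, -0.05, 0, 0, 0, 0, -0.9], [0.08, -0.04, 0, 0, 0, 0, -0.9]]])

```text
time_s: 14.45
position: [0.3605, -0.3034, 0.1233]
tool_rot: [[1.0, -0.002, -0.0], [-0.002, -1.0, -0.0], [-0.0, 0.0, -1.0]]
ft_force: [-2.6, 0.5, 7.6]
finger_gap: 0.0197
grip_force: 30.0
```

jog_arm(series=[[[0.09, -0.03, 0, 0, 0, 0, -0.9], [0.09, -0.03, 0, 0, 0, 0, -0.9], [0.09, -0.01, 0, 0, 0, 0, -0.9]]])

```text
time_s: 14.75
position: [0.3714, -0.3004, 0.1233]
tool_rot: [[1.0, -0.002, 0.0], [-0.002, -1.0, -0.0], [0.0, 0.0, -1.0]]
ft_force: [-3.6, 2.9, 8.7]
finger_gap: 0.0195
grip_force: 30.0
```

jog_arm(series=[[[0.09, -0.01, 0, 0, 0, 0, -0.9], [0.1, 0, 0, 0, 0, 0, -0.9], [0.09, 0.02, 0, 0, 0, 0, -0.9]]])

```text
time_s: 15.05
position: [0.3828, -0.301, 0.1233]
tool_rot: [[1.0, -0.002, 0.0], [-0.002, -1.0, -0.0], [0.0, 0.0, -1.0]]
ft_force: [-3.3, 0.8, 7.9]
finger_gap: 0.0195
grip_force: 30.0
```

jog_arm(series=[[[0.09, 0.02, 0, 0, 0, 0, -0.9], [0.09, 0.03, 0, 0, 0, 0, -0.9], [0.08, 0.05, 0, 0, 0, 0, -0.9]]])

```text
time_s: 15.35
position: [0.3932, -0.305, 0.1233]
tool_rot: [[1.0, -0.002, 0.0], [-0.002, -1.0, -0.0], [0.0, 0.0, -1.0]]
ft_force: [-1.9, 1.2, 7.9]
finger_gap: 0.0193
grip_force: 30.0
```

jog_arm(series=[[[0.08, 0.05, 0, 0, 0, 0, -0.9], [0.07, 0.06, 0, 0, 0, 0, -0.9], [0.07, 0.07, 0, 0, 0, 0, -0.9]]])

```text
time_s: 15.65
position: [0.402, -0.312, 0.1233]
tool_rot: [[1.0, -0.002, 0.0], [-0.002, -1.0, 0.0], [0.0, -0.0, -1.0]]
ft_force: [-2.6, 2.4, 8.0]
finger_gap: 0.0193
grip_force: 30.0
```

jog_arm(series=[[[0.06, 0.07, 0, 0, 0, 0, -0.9], [0.05, 0.08, 0, 0, 0, 0, -0.9], [0.04, 0.09, 0, 0, 0, 0, -0.9]]])

```text
time_s: 15.95
position: [0.4082, -0.3215, 0.1233]
tool_rot: [[1.0, -0.002, 0.001], [-0.002, -1.0, 0.0], [0.001, -0.0, -1.0]]
ft_force: [-1.7, 2.5, 7.3]
finger_gap: 0.0196
grip_force: 30.0
```

jog_arm(series=[[[0.03, 0.09, 0, 0, 0, 0, -0.9], [0.02, 0.09, 0, 0, 0, 0, -0.9], [0.02, 0.09, 0, 0, 0, 0, -0.9]]])

```text
time_s: 16.25
position: [0.4111, -0.3321, 0.1233]
tool_rot: [[1.0, -0.001, 0.001], [-0.001, -1.0, 0.001], [0.001, -0.001, -1.0]]
ft_force: [-2.3, 2.1, 7.2]
finger_gap: 0.019
grip_force: 30.0
```

jog_arm(series=[[[0, 0.09, 0, 0, 0, 0, -0.9], [0, 0.1, 0, 0, 0, 0, -0.9], [-0.02, 0.09, 0, 0, 0, 0, -0.9]]])

```text
time_s: 16.55
position: [0.4106, -0.3433, 0.1234]
tool_rot: [[1.0, -0.001, 0.001], [-0.001, -1.0, 0.001], [0.001, -0.001, -1.0]]
ft_force: [-0.1, 2.6, 5.8]
finger_gap: 0.0191
grip_force: 30.0
```

jog_arm(series=[[[-0.02, 0.09, 0, 0, 0, 0, -0.9], [-0.03, 0.09, 0, 0, 0, 0, -0.9], [-0.04, 0.08, 0, 0, 0, 0, -0.9]]])

```text
time_s: 16.85
position: [0.4075, -0.3522, 0.1233]
tool_rot: [[1.0, -0.001, 0.002], [-0.001, -1.0, 0.003], [0.002, -0.003, -1.0]]
ft_force: [3.9, 13.2, 8.3]
finger_gap: 0.0192
grip_force: 30.0
```

jog_arm(series=[[[-0.03, 0.06, 0, 0, 0, 0, -0.9], [0, 0, 0, 0, 0, 0, -0.9]]])

```text
time_s: 17.05
position: [0.4075, -0.3522, 0.1233]
tool_rot: [[1.0, 0.002, 0.003], [0.002, -1.0, 0.005], [0.003, -0.005, -1.0]]
ft_force: [4.3, 14.0, 8.8]
finger_gap: 0.0193
grip_force: 30.0
```

jog_arm(series=[[[-0.03, 0.08, 0, 0, 0, 0, -0.9], [0, 0, 0, 0, 0, 0, -0.9]]])

```text
time_s: 17.25
position: [0.4075, -0.3525, 0.1232]
tool_rot: [[1.0, 0.004, 0.003], [0.004, -1.0, 0.008], [0.003, -0.008, -1.0]]
ft_force: [4.8, 23.7, 12.6]
finger_gap: 0.0196
grip_force: 30.0
```

That is a solid stop: the force rises to 24 N with no motion, at a handle bearing of about -27°, 396° clockwise from the start. Two turns back must return to the same handle position, TCP about (0.4075, -0.3522).

jog_arm(series=[[[0.06, -0.14, 0, 0, 0, 0, -0.9], [0.09, -0.3, 0, 0, 0, 0, -0.9], [-0.02, -0.31, 0, 0, 0, 0, -0.9], [-0.12, -0.29, 0, 0, 0, 0, -0.9], [-0.21, -0.23, 0, 0, 0, 0, -0.9]]])

```text
time_s: 17.75
position: [0.3984, -0.3086, 0.1234]
tool_rot: [[1.0, -0.001, 0.005], [-0.001, -1.0, -0.001], [0.005, 0.001, -1.0]]
ft_force: [2.0, -3.1, 2.3]
finger_gap: 0.0193
grip_force: 30.0
```

jog_arm(series=[[[-0.31, -0.17, 0, 0, 0, 0, -0.9], [-0.35, -0.04, 0, 0, 0, 0, -0.9], [-0.34, 0.1, 0, 0, 0, 0, -0.9], [-0.27, 0.22, 0, 0, 0, 0, -0.9], [-0.17, 0.31, 0, 0, 0, 0, -0.9], [-0.04, 0.35, 0, 0, 0, 0, -0.9], [0.1, 0.34, 0, 0, 0, 0, -0.9], [0.22, 0.27, 0, 0, 0, 0, -0.9]]])

```text
time_s: 18.55
position: [0.3507, -0.363, 0.1232]
tool_rot: [[1.0, -0.001, 0.003], [-0.001, -1.0, 0.002], [0.003, -0.002, -1.0]]
ft_force: [8.5, 14.4, 11.4]
finger_gap: 0.0191
grip_force: 30.0
```

jog_arm(series=[[[0.33, 0.15, 0, 0, 0, 0, -0.9], [0.35, 0.04, 0, 0, 0, 0, -0.9], [0.34, -0.09, 0, 0, 0, 0, -0.9], [0.28, -0.21, 0, 0, 0, 0, -0.9], [0.17, -0.3, 0, 0, 0, 0, -0.9], [0.04, -0.35, 0, 0, 0, 0, -0.9], [-0.09, -0.34, 0, 0, 0, 0, -0.9], [-0.21, -0.28, 0, 0, 0, 0, -0.9]]])

```text
time_s: 19.35
position: [0.3994, -0.3094, 0.1233]
tool_rot: [[1.0, -0.001, 0.004], [-0.001, -1.0, -0.002], [0.004, 0.002, -1.0]]
ft_force: [1.4, -3.4, 6.2]
finger_gap: 0.0198
grip_force: 30.0
```

jog_arm(series=[[[-0.31, -0.17, 0, 0, 0, 0, -0.9], [-0.35, -0.04, 0, 0, 0, 0, -0.9], [-0.34, 0.1, 0, 0, 0, 0, -0.9], [-0.27, 0.22, 0, 0, 0, 0, -0.9], [-0.17, 0.31, 0, 0, 0, 0, -0.9], [-0.04, 0.35, 0, 0, 0, 0, -0.9], [0.11, 0.33, 0, 0, 0, 0, -0.9], [0.23, 0.26, 0, 0, 0, 0, -0.9]]])

```text
time_s: 20.15
position: [0.3515, -0.3634, 0.1232]
tool_rot: [[1.0, -0.003, 0.0], [-0.003, -1.0, 0.001], [0.0, -0.001, -1.0]]
ft_force: [2.5, 8.5, 12.2]
finger_gap: 0.0192
grip_force: 30.0
```

jog_arm(series=[[[0.32, 0.15, 0, 0, 0, 0, -0.9], [0.35, 0.04, 0, 0, 0, 0, -0.9], [0.34, -0.1, 0, 0, 0, 0, -0.9], [0.27, -0.22, 0, 0, 0, 0, -0.9], [0.11, -0.17, 0, 0, 0, 0, -0.9], [0, 0, 0, 0, 0, 0, -0.9], [0, 0, 0, 0, 0, 0, -0.9]]])

```text
time_s: 20.85
position: [0.4078, -0.3517, 0.1233]
tool_rot: [[1.0, -0.002, 0.001], [-0.002, -1.0, -0.0], [0.001, 0.0, -1.0]]
ft_force: [2.7, 1.2, 8.4]
finger_gap: 0.0193
grip_force: 30.0
```

```bash
python3 st.py; python3 - <<'E'
from m import *
d=cam('side');cv2.imwrite('pics/s5.png',cv2.resize(d['color'][180:280,230:350,::-1],(720,600),interpolation=3))
t=cam('top');disc(t,pts(t),(.4535,-.174),.045,.065,.087,.08,'spool')
E
```

```text
[ 0.4078 -0.3517  0.1233] [2.7 1.2 8.4]
[[0.4077, -0.3518, 0.1233], [0.4077, -0.3518, 0.1233], [0.4077, -0.3519, 0.1233]] [[1.8, 2.5, 7.8], [2.9, 1.1, 8.3], [2.7, 2.1, 8.1]] 21.0
spool fit [ 0.4535 -0.1734] r 0.0307 encl [ 0.453 -0.173] 0.0326 n 260 medz 0.0795
```

View pics/s5.png

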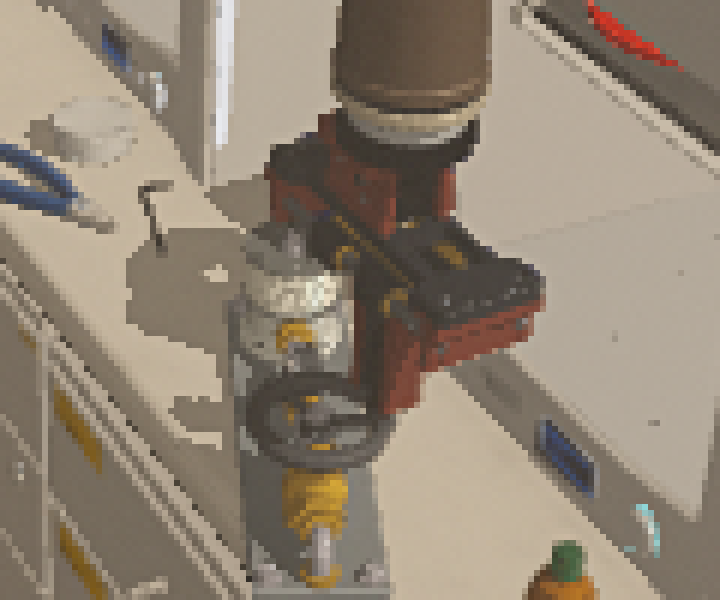

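The spool is still seated at crop (295,285). The fingers grip the handle at about (385,395) on the wheel's right, less than 1 mm from the stop position after two turns back, with 30 N grip and no motion. I'm handing it in.

```bash
python3 -c "
from plant import ticket
print(ticket.job_done())"
```

```text
the job is handed in; nothing more can be done
None
```

I handed the job in at about 21 s of the 72 s; no pass or fail came back. The spool sits flat on the shoulder and is let go. I closed the valve to a solid stop and backed it off two full turns, to within 1 mm of where the handle was at the stop. The gripper still holds the handle at 30 N. I saw nothing shifted, though I didn't re-measure the bystanders.

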